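# Clear the clay offcut and clip the relay onto the rail

## Task

Clear the lump of dried clay off the sloping mounting plate into the scrap tray beside it. Then hook the loose relay's top lip over the upper edge of the rail, in the free stretch between the two fitted modules, and push its foot end down until the clip snaps under the lower edge and the relay sits flat on the rail. Leave the cups and the oil bottle standing.

Things in the scene. Friction and masses are not known exactly. Their poses are not given: they have to be found in the camera images.
- relay: The loose relay: pale grey plastic, 94 x 36 mm; tall part x -10..48, 50 mm high (top 8 mm only 30 wide), low foot ledge x -46..-10, 16 mm high. 0.16-0.25 kg, lying on lip and clip, underside 13.5 mm up. Origin: on the box underside. +x to the lip end, +z up. Clipped home: flat on the rail, origin 20 mm off the plate, 1 mm below the rail's centre line, +x up the slope. About 5 to 12 N down on the ledge snaps it.
- lip_tip (a point): Tip of the relay's rigid top lip: relay x 16, z -8.7 mm. The lip is a full-width hook under the box: leg x 23..29 mm down to z -13.5, its toe pointing to -x, 4 mm thick, top face sloping from z -5.2 at the leg to -8.7 at the tip. It goes under the rail's upper edge (about 3 to 6 mm); to enter, the relay must be tilted 16 to 23 deg lip-down against the plate, so about level in the room.
- clip_tooth (a point): Inner tip of the relay's black sprung foot clip: relay x -18, z -6 mm. The clip (24 mm wide, leg down to z -13.5 at x -23..-28, release tab out to x -55) slides to relay -x by up to 7 mm against 2.7 N rising to 9 N; its slippery 35 deg ramp below the tooth cams open over the rail's lower edge. Until it is pressed it stands on the rail and keeps the foot end up.
- rail: Steel mounting rail on a plate that slopes up 18 deg away from the robot side. Origin: on the plate face under the rail's centre. +x up the slope, +y along the rail, +z off the plate. Flange 44 mm wide (x -22..22), z 16..20 mm, 210 mm long, overhanging a 25 mm wide web. Plate x -105..60, y -110..110 mm; origin 50 mm above the bench.
- terminals: Terminal block already fixed on one end of the rail, 80 x 34 mm, reaching 56 mm off the plate. Origin: on the bench, level frame, below the rail point where its middle sits (same rail y as its middle).
- contactor: Low contactor already fixed on the other end of the rail, 80 x 34 mm, reaching 56 mm off the plate. Origin as for the terminal block. The free stretch lies between the two, at least 120 mm wide.
- lump: Chunky dried-clay offcut, about 28 x 26 x 30 mm, 40 g, lying on the sloping plate below the free stretch of rail, where the relay's foot end must come down. Origin: centre of its underside; z off that face, x and y along its 28 and 26 mm sides.
- tray: Open aluminium scrap tray standing on the bench right beside the plate, left or right of it (a flat closed case lies on the other side). 150 x 80 x 22 mm, walls and floor 4 mm, fixed. Origin: centre of its underside; x along 150, y along 80, z up.
- cup_a: Unfired clay cup standing mouth down, 58 mm across, 54 mm tall, about 0.35 m to the left or right, on the side away from the relay. Origin: centre of underside. A bystander to leave standing.
- cup_b: Unfired clay cup standing mouth down, 58 mm across, 54 mm tall, beyond the stand. Origin: centre of underside. A bystander to leave standing.
- cup_c: Unfired clay cup standing mouth down, 58 mm across, 54 mm tall, beyond the stand. Origin: centre of underside. A bystander to leave standing.
- cup_d: Unfired clay cup standing mouth down, 58 mm across, 54 mm tall, beyond the stand. Origin: centre of underside. A bystander to leave standing.
- oil: White oil bottle, 50 mm across, 120 mm tall, standing to the right. Origin: centre of underside. A bystander to leave standing.

How it is judged (in metres and radians):
On the way, in this order (a step that is already met when the one before it is completed fails the run):
1. the clay lump lies in the scrap tray (x of lump in the frame of tray between -0.073 and 0.073 m and y of lump in the frame of tray between -0.04 and 0.04 m and z of lump in the frame of tray below 0.04 m), for 0.2 s.
2. the relay's lip is under the rail's upper edge while its foot end is still up, clip unsnapped (x of lip_tip in the frame of rail between 0.008 and 0.0205 m and z of lip_tip in the frame of rail between 0.003 and 0.0155 m and angle between the z axis of relay and the z axis of rail, either way round above 0.1 rad and z of clip_tooth in the frame of rail above 0.018 m), for 0.1 s.
At the end, for the whole second after the job is handed in: The clay lump lies in the scrap tray. The relay sits on the rail between the fitted modules, flat to within 0.06 rad and square to within 0.08 rad, its lip under the upper edge and its clip tooth under the lower edge, at rest. Cups and oil bottle still stand (all of step 1 and x of lip_tip in the frame of rail between 0.008 and 0.0205 m and z of lip_tip in the frame of rail between 0.003 and 0.0155 m and z of relay in the frame of rail between 0.0175 and 0.0225 m and x of relay in the frame of rail between -0.004 and 0.004 m and y of relay in the frame of rail between -0.055 and 0.055 m and angle between the z axis of relay and the z axis of rail, either way round below 0.06 rad and angle between the x axis of relay and the x axis of rail, either way round below 0.08 rad and x of clip_tooth in the frame of rail above -0.021 m and z of clip_tooth in the frame of rail below 0.0157 m and linear speed of each of relay, lump below 0.02 m/s and angle between each of cup_a, cup_b, cup_c, cup_d, oil's own z axis and vertical below 0.3 rad); the robot touches nothing.
It fails at once if a cup or the oil bottle is knocked over (angle between any of cup_a, cup_b, cup_c, cup_d, oil's own z axis and vertical above 0.6 rad).
It also fails if it takes over 59 s, if anything falls off the work surface, if the arm or the gripper's body presses on something with over 40 N, if the wrist force passes 120 N, or if a joint passes its speed limit or range.

## Robot

A 7-joint arm with a two-finger parallel gripper is mounted at the origin on the work surface. World frame = base frame: x ahead of the robot, y to its left, z up, the work surface at z = 0. Lengths are in m, angles in degrees, forces in N, time in s.
With the tool pointing down it reaches from about 0.425 to 0.875 m from the base axis. Payload 4.7 kg.
Tool frame: the origin (TCP) lies on the mounting face of the last link; the fingertips stand 182 mm ahead of it and the grasp point (between the pads) lies env.grip_depth ahead of it (env.grip_depth is the distance from the TCP to the grasp point, in m); x points along the fingers, y is the direction in which the jaws open and shut, and the axes are right-handed (so a half turn about x gives the same grasp; the last joint's range is limited). The gripper opens to 87 mm and grips with 3 to 60 N. Pads are 19 mm wide; open, the fingers measure 117 mm over their backs; the gripper's body (75 mm by 190 mm) begins 51 mm behind the grasp point.
Start: joints at [-73.39, 18.392, -4.016, 83.108, 1.295, 78.541, -3.26], TCP at [0.177, 0.625, 0.405] pointing down, gripper open.
Joint ranges: [-163.93, 163.93], [-17.29, 119.83], [-79.2, 71.16], [3.27, 140.29], [-89.18, 269.18], [5.43, 117.66], [-154.24, 154.24]. Speed limits (degrees/s): [147.25, 147.25, 180, 180, 180, 180, 180].

## Interface

Orientations are given as [roll, pitch, yaw] about the fixed x, y, z axes, in that order (R = Rz(yaw) Ry(pitch) Rx(roll)).
In Python, from cell import sensors, viewer, env gives the robot as it stands.
- The arm moves only by the tool carry_out, never from a script. Its argument "moves" is a list of rows, each a list of 4 numbers: the shift along the world's x, y, z in cm, then the turn about the world's z in rad. In form: [[tx, ty, tz, spin], ...]. A call has 1 to 12 rows; each row shifts and turns the pose as measured when the row begins; what a row does not reach is not made up. A row lasts 1/10 s, in which the tool goes at most 50 mm and 8.59 degrees, less where a joint would pass 70% of its speed; a pose out of reach is approached as far as the arm can. A call with a gripper value outside its range is refused whole. "hand" is the finger opening in cm, from 0 to 8.7, set as the call begins (left out, the last holds). The fingers move at their own pace and stop on an object; "force" is the grip in N (left out, the last holds). Time passes only in rows, so rows that do not move let the fingers close. It gives the time, the measured TCP pose, the force and the opening at its end, in the units of the state.
- sensors.get_obs(): the state, without advancing time (a new reading comes with each control period).
- viewer.read_camera(name): name is "side" or "top"; returns the picture (384x512x3 uint8, red, green, blue); there is no depth.
- viewer.camera_model(name): a dict with "K" (3x3 intrinsics, pixels), "dist_coeffs" ([k1, k2, p1, p2, k3] as OpenCV has them; the pictures are not rectified), "extrinsics" (4x4, takes a point from world to camera coordinates). Camera axes: x right, y down, z forward; pixel columns grow to the right and rows downward; lengths in m; the calibration is good to about 2 mm. A picture is of the moment at which its call begins. camera_model takes no time and is no camera call.
- env.sign_off(): hands the job in, once; it reports no verdict.
The state is a dict: "time_s": time; "qpos": joint angles; "joint_velocities": joint speeds; "effort": joint torques, N m; "tool_pos": TCP position; "tool_rot": TCP orientation; "force": force on the tool from outside, world axes, zero at the start; "wrist_torque": the same for the moment, N m; "grip_width": finger opening in m.
Only numpy, scipy, OpenCV 4.12 (cv2) and the standard library are available. Lean on these libraries where they do the work, as an engineer would, in place of code of your own. Each camera call takes 0.05 s, during which the arm holds its last target. There are 200 camera calls.

## Working session

There is one attempt and no reset: what is moved stays moved. The work goes in short steps, Python scripts to look and compute and a tool call to move; the robot and the scene stay as the last step left them, time stands still between calls to the robot, and variables do not carry over. Pictures are saved under pics/ and viewed, about 8 in all and at most 12, crops included, and the job is handed in when it is done.

Besides the shell and the picture viewer there is one more tool, called after "Call:" by a JSON object that holds its "method" and its "body", one argument or row to a line. carry_out: Moves the arm, as the interface text tells. Its arguments: {"type":"object","properties":{"moves":{"type":"array"},"hand":{"type":"number"},"force":{"type":"number"}},"required":["moves"]}

```bash
mkdir -p pics; ls; cat > h.py <<'E'
import numpy as np, cv2
from cell import sensors, viewer, env
def cam(n):
    m=viewer.camera_model(n); return np.array(m["K"],float),np.array(m["dist_coeffs"],float),np.array(m["extrinsics"],float)
def ray(n,uv):
    K,d,E=cam(n); p=cv2.undistortPoints(np.array(uv,float).reshape(-1,1,2),K,d).reshape(-1,2)
    R,t=E[:3,:3],E[:3,3]; D=np.c_[p,np.ones(len(p))]@R
    return -R.T@t, D/np.linalg.norm(D,axis=1,keepdims=True)
def onz(n,uv,z):
    o,D=ray(n,uv); return o+D*((z-o[2])/D[:,2])[:,None]
def onplane(n,uv,p0,nn):
    o,D=ray(n,uv); return o+D*(((p0-o)@nn)/(D@nn))[:,None]
def tri(uv1,uv2,a="side",b="top"):
    o1,d1=ray(a,uv1);o2,d2=ray(b,uv2);out=[]
    for x,y in zip(d1,d2):
        s=np.linalg.lstsq(np.c_[x,-y],o2-o1,rcond=None)[0]
        A,B=o1+s[0]*x,o2+s[1]*y; out.append(np.r_[(A+B)/2,np.linalg.norm(A-B)])
    return np.array(out)
def proj(n,P):
    K,d,E=cam(n); r,_=cv2.Rodrigues(E[:3,:3]); return cv2.projectPoints(np.array(P,float).reshape(-1,1,3),r,E[:3,3],K,d)[0].reshape(-1,2)
def shot(n,f,crop=None,s=1):
    im=viewer.read_camera(n); cv2.imwrite("pics/raw_"+f+".png",im[...,::-1])
    if crop: im=im[crop[1]:crop[3],crop[0]:crop[2]]
    cv2.imwrite("pics/"+f+".png",cv2.resize(im[...,::-1],None,fx=s,fy=s,interpolation=cv2.INTER_CUBIC)); return im
E
python3 - <<'E'
from h import *
for n in("side","top"):
    shot(n,n+"0",None,1.5); K,d,E=cam(n); print(n,K.tolist(),d,(-E[:3,:3].T@E[:3,3]).round(3),E[:3,:3].round(2).tolist())
print(sensors.get_obs(),env.grip_depth)
E
```

```text
pics
side [[424.10027781418563, 0.0, 252.43925588368205], [0.0, 424.10027781418563, 194.41695802670986], [0.0, 0.0, 1.0]] [-0.0035802  0.         0.         0.         0.       ] [ 0.411 -0.843  0.718] [[0.97, -0.24, 0.0], [-0.15, -0.59, -0.79], [0.19, 0.77, -0.61]]
top [[455.0312945776901, 0.0, 253.7647590145239], [0.0, 455.0312945776901, 191.0740334271955], [0.0, 0.0, 1.0]] [-0.13270555  0.          0.          0.          0.        ] [ 0.509 -0.04   1.553] [[0.0, -1.0, 0.01], [-1.0, -0.0, -0.06], [0.06, -0.01, -1.0]]
{'time_s': 0.1, 'qpos': array([-73.38974145,  18.43535178,  -4.01789961,  83.17005358,
         1.29515591,  78.53953949,  -3.25946093]), 'joint_velocities': array([-0.03880559, -0.03177177,  0.04198847, -0.18999548, -0.00667626,
        0.04748288,  0.06083674]), 'effort': array([-1.38978653e-04, -4.92573202e+01, -4.05682325e-01, -3.13401139e+01,
       -6.41948590e-02,  3.94415762e-02,  7.30445413e-05]), 'tool_pos': array([0.1769657 , 0.62525054, 0.40374604]), 'tool_rot': array([ -87.18966821,   89.90018768, -102.98746732]), 'force': array([ 0.56128856, -0.05917859, -0.35749442]), 'wrist_torque': array([ 0.02350325, -0.000119  , -0.00168945]), 'grip_width': 0.08716987026079576} 0.1635
```

View pics/top0.png

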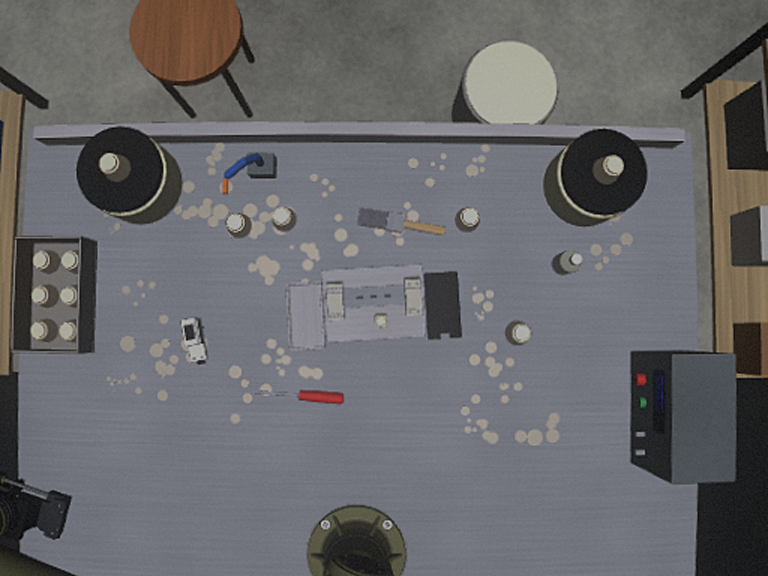

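View pics/side0.png

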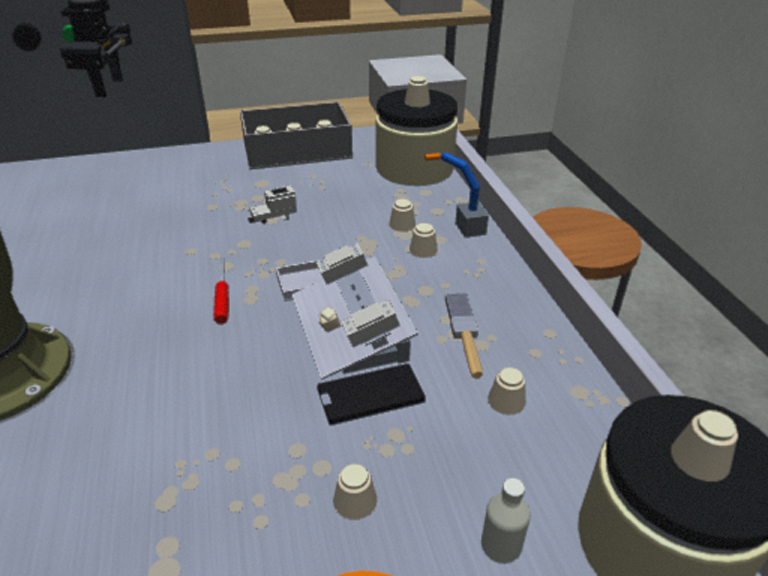

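Top view (×1.5 px): the relay is at (193,340), and the stand is centred near (375,303) with the lump at (380,321). The tray is left at (307,315) and the black case right at (443,305). The side view confirms the tray is on the relay's side. I'll zoom in for corners.

```bash
python3 - <<'E'
import cv2,numpy as np
t=cv2.imread("pics/raw_top0.png"); s=cv2.imread("pics/raw_side0.png")
def g(im,x0,y0,x1,y1,f):
    c=cv2.resize(im[y0:y1,x0:x1],None,fx=f,fy=f,interpolation=cv2.INTER_CUBIC)
    for x in range((x0+9)//10*10,x1,10):cv2.line(c,((x-x0)*f,0),((x-x0)*f,6),(0,0,255),1);(x%20==0)and cv2.putText(c,str(x),((x-x0)*f,18),0,.38,(0,0,255),1)
    for y in range((y0+9)//10*10,y1,10):cv2.line(c,(0,(y-y0)*f),(6,(y-y0)*f),(0,0,255),1);(y%20==0)and cv2.putText(c,str(y),(8,(y-y0)*f+4),0,.38,(0,0,255),1)
    return c
a=g(t,185,170,315,240,6)[:, :780]; b=g(t,110,200,150,250,3); 
cv2.imwrite("pics/z1.png",a)
r=g(t,112,202,152,252,8); q=g(s,160,115,210,165,8)
cv2.imwrite("pics/z2.png",np.hstack([r,q]))
cv2.imwrite("pics/z3.png",g(s,180,155,290,255,6)[:600])
E
```

```text
(no output)
```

View pics/z1.png

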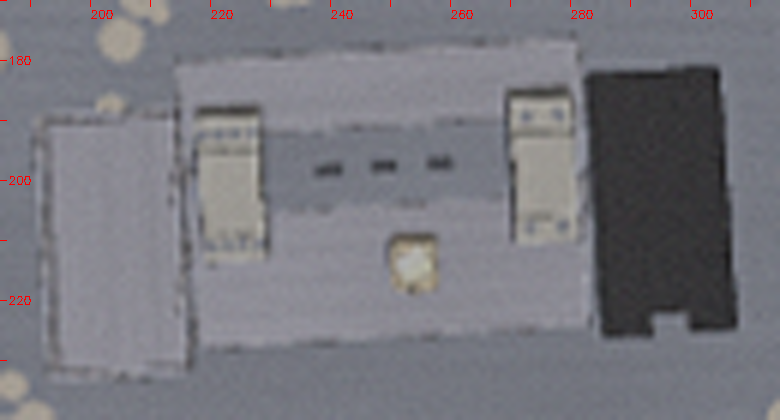

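View pics/z2.png

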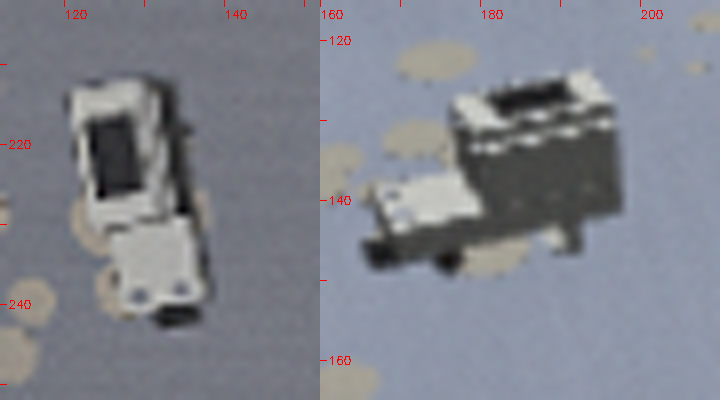

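View pics/z3.png

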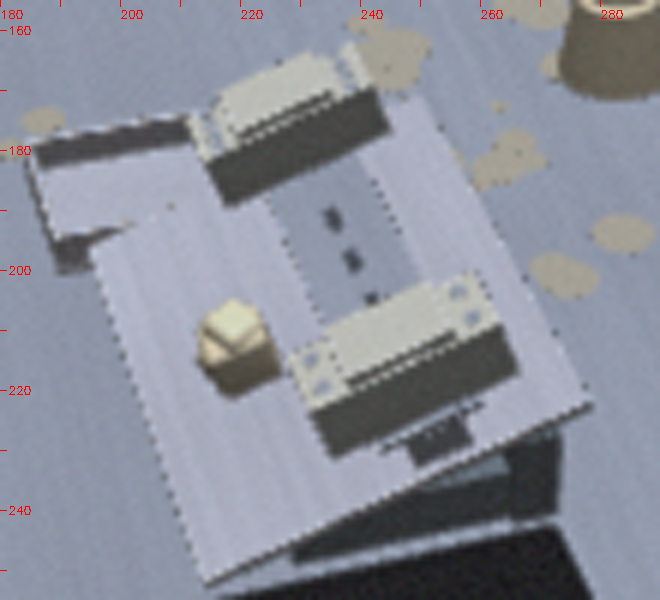

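Zooms show the rail's upper edge from (229,191.7) to (268,190.3) and its lower edge from (229.5,205) to (269,203). The lump is at about (252.5,213.5), and the relay faces away from the robot with a yaw of about +10°. Now the numbers.

```bash
python3 - <<'E'
from h import *
from scipy.spatial.transform import Rotation as R
np.set_printoptions(precision=4,suppress=True)
o=sensors.get_obs(); print("tool axes\n",R.from_euler('xyz',o["tool_rot"],degrees=True).as_matrix())
f=lambda L,s,x,y:[(u/s+x,v/s+y) for u,v in L]
T=lambda L:f(L,6,185,170); S=lambda L:f(L,6,180,155)
# plate corners: upslope-left(hidden?) , upslope-right, downslope-right, downslope-left
print("plate UR,DR,DL",*tri(S([(592,403),(207,585),(92,252)]),T([(577,40),(592,325),(195,348)])),sep="\n")
# contactor top corners near: DR, DL ; terminals
print("contactor top DL,DR,UR,UL",*tri(S([(287,357),(312,410),(500,325),(472,270)]),T([(513,243),(580,240),(572,93),(507,97)])),sep="\n")
print("terminals DL?,DR,UR",*tri(S([(192,115),(212,158),(382,87),(345,42)]),T([(205,258),(268,255),(260,110),(197,112)])),sep="\n")
# window pts of rail slots
print("slots",*tri(S([(333,218),(353,260)]),T([(328,170),(384,166)])),sep="\n")
print("lump top c",*tri(S([(232,318)]),T([(414,262)])))
print("tray floor/rim corners z.022",onz("top",T([(37,122),(180,110),(190,370),(48,375)]),.022))
r=lambda L:f(L,8,112,202); q=lambda L:f([(a-320,b) for a,b in L],8,160,115)
print("relay window",*tri(q([(531,97)]),r([(115,156)])),"z635",onz("top",r([(115,156)]),.0635))
print("screws",onz("top",r([(140,295),(181,288)]),.0295),onz("side",q([(393,193),(402,212)]),.0295))
E
```

```text
tool axes
 [[-0.0004  0.2722  0.9622]
 [-0.0017  0.9622 -0.2722]
 [-1.     -0.0017  0.0001]]
plate UR,DR,DL
[ 0.6492 -0.1439  0.067   0.0041]
[ 0.4937 -0.1557  0.0176  0.0051]
[0.4801 0.0675 0.012  0.0059]
contactor top DL,DR,UR,UL
[ 0.5375 -0.1081  0.0836  0.0034]
[ 0.5395 -0.144   0.087   0.004 ]
[ 0.6152 -0.1379  0.1082  0.0003]
[ 0.6132 -0.1034  0.1083  0.0008]
terminals DL?,DR,UR
[0.529  0.0574 0.0858 0.0041]
[0.5312 0.0235 0.0863 0.005 ]
[0.6069 0.0274 0.1076 0.0033]
[0.602  0.0613 0.1098 0.0038]
slots
[ 0.577  -0.0081  0.0694  0.0035]
[ 0.5791 -0.0385  0.0698  0.003 ]
lump top c [ 0.5262 -0.0549  0.0627  0.0011]
tray floor/rim corners z.022 [[0.6036 0.1572 0.022 ]
 [0.6108 0.0767 0.022 ]
 [0.4651 0.0698 0.022 ]
 [0.4617 0.1494 0.022 ]]
relay window [0.4989 0.3653 0.0635 0.0035] z635 [[0.4971 0.3655 0.0635]]
screws [[0.4386 0.3631 0.0295]
 [0.4417 0.3457 0.0295]] [[0.4422 0.3624 0.0295]
 [0.4443 0.3467 0.0295]]
```

Call:
{"method": "carry_out", "body": {
  "moves": [
    [3.2, -3.2, 0, 0.05],
    [3.2, -3.2, 0, 0.05],
    [3.2, -3.2, 0, 0.05],
    [3.2, -3.2, 0, 0.05],
    [3.2, -3.2, 0, 0.05],
    [3.2, -3.2, 0, 0.05],
    [3.2, -3.2, 0, 0.05]
  ],
  "hand": 5.4,
  "force": 20
}}

```text
time_s: 0.8
tool_pos: [0.3983, 0.3968, 0.3989]
tool_rot: [-142.2, 89.5, -136.2]
force: [1.2, -0.7, -0.0]
grip_width: 0.0547
```

Call:
{"method": "carry_out", "body": {
  "moves": [
    [1.3, -4.5, 0, 0],
    [1.3, -4.5, 0, 0],
    [1.3, -4.5, 0, 0],
    [1.3, -4.5, 0, 0],
    [1.3, -4.5, 0, 0],
    [1.3, -4.5, 0, 0],
    [1.3, -4.5, 0, 0],
    [1.3, -4.5, -1, 0],
    [1.3, -4.5, -3, 0],
    [1.3, -4.5, -3, 0],
    [0, 0, 0, 0]
  ]
}}

```text
time_s: 1.9
tool_pos: [0.5284, -0.0684, 0.3322]
tool_rot: [-118.9, 89.4, -113.5]
force: [-0.4, 0.4, -0.1]
grip_width: 0.054
```

```bash
cat >> h.py <<'E'
from scipy.spatial.transform import Rotation as Rn
np.set_printoptions(precision=4,suppress=True)
def st():
    o=sensors.get_obs(); M=Rn.from_euler('xyz',o["tool_rot"],degrees=True).as_matrix(); p=o["tool_pos"]
    print("t",round(o["time_s"],2),"tcp",p,"grasp",p+M[:,0]*env.grip_depth,"x",M[:,0],"jaw yaw",np.degrees(np.arctan2(-M[0,1],M[1,1])).round(2),"F",o["force"],"w",o["grip_width"]); return o,M
E
python3 - <<'E'
from h import *
st(); shot("side","s1",(150,100,310,260),5)
E
```

```text
t 1.9 tcp [ 0.5284 -0.0684  0.3322] grasp [ 0.5278 -0.0699  0.1687] x [-0.0041 -0.0094 -0.9999] jaw yaw 5.43 F [-0.3775  0.4383 -0.0662] w 0.05400773888627415
```

View pics/s1.png

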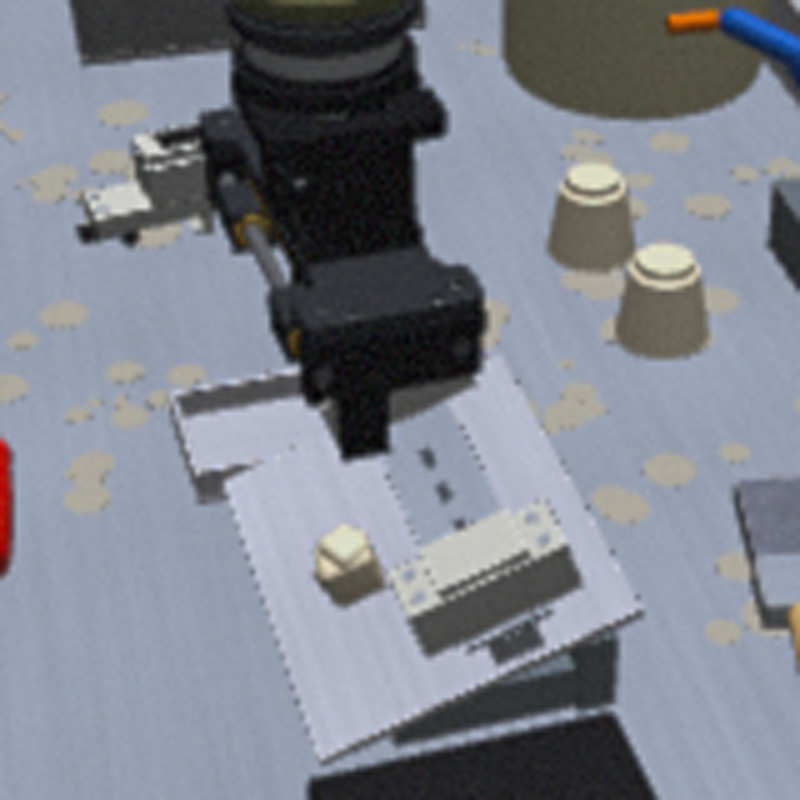

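The view shows the hand above the stand, jaws across the slope, with nothing disturbed. The lump is still at crop (347,565).

Call:
{"method": "carry_out", "body": {
  "moves": [
    [0.1, 1.4, 0, -0.035],
    [0, 0, -2.5, 0],
    [0, 0, -2.5, 0],
    [0, 0, -2.0, 0],
    [0, 0, -1.5, 0]
  ]
}}

```text
time_s: 2.45
tool_pos: [0.5312, -0.0446, 0.2498]
tool_rot: [-28.4, 89.8, -24.5]
force: [-0.6, 0.2, -0.3]
grip_width: 0.0538
```

```bash
python3 - <<'E'
from h import *
st()
E
```

```text
t 2.45 tcp [ 0.5312 -0.0446  0.2498] grasp [ 0.5318 -0.0449  0.0863] x [ 0.0038 -0.0017 -1.    ] jaw yaw 3.88 F [-0.6126  0.1928 -0.2533] w 0.05384391354692362
```

Call:
{"method": "carry_out", "body": {
  "moves": [
    [-0.2, -1.0, -0.3, 0],
    [0, 0, -0.5, 0],
    [0, 0, 0, 0]
  ]
}}

```text
time_s: 2.75
tool_pos: [0.5286, -0.0518, 0.2409]
tool_rot: [-12.2, 89.9, -8.1]
force: [-0.1, -0.1, 0.0]
grip_width: 0.0542
```

```bash
python3 - <<'E'
from h import *
st()
E
```

```text
t 2.75 tcp [ 0.5286 -0.0518  0.2409] grasp [ 0.5287 -0.0518  0.0774] x [ 0.0011 -0.0002 -1.    ] jaw yaw 4.17 F [-0.0927 -0.1264  0.049 ] w 0.05419781552046009
```

Call:
{"method": "carry_out", "body": {
  "moves": [
    [0, -0.3, -0.8, 0],
    [0, 0, -0.8, 0],
    [0, 0, -0.1, 0]
  ]
}}

```text
time_s: 3.05
tool_pos: [0.5295, -0.0548, 0.2247]
tool_rot: [3.4, 89.7, 7.6]
force: [0.1, 0.5, -0.1]
grip_width: 0.0537
```

Call:
{"method": "carry_out", "body": {
  "moves": [
    [0, 0, 0, 0],
    [0, 0, 0, 0],
    [0, 0, 0, 0],
    [0, 0, 0, 0],
    [0, 0, 0, 0]
  ],
  "hand": 1.5,
  "force": 15
}}

```text
time_s: 3.55
tool_pos: [0.5298, -0.0548, 0.225]
tool_rot: [3.5, 89.7, 7.7]
force: [0.2, -0.4, 0.1]
grip_width: 0.0278
```

Call:
{"method": "carry_out", "body": {
  "moves": [
    [0, 0, 0, 0],
    [0, 0, 1.0, 0],
    [-0.2, 0, 3.0, 0],
    [0, 0, 4.0, 0],
    [0, 0, 4.0, 0],
    [0, 1.5, 1, 0],
    [0, 3.5, 0, 0],
    [0, 3.5, 0, 0],
    [0, 3.5, 0, 0],
    [0, 3, 0, 0],
    [0, 1.3, 0, 0],
    [0, 0, 0, 0]
  ]
}}

```text
time_s: 4.75
tool_pos: [0.5253, 0.1101, 0.3694]
tool_rot: [4.8, 89.2, 8.6]
force: [-1.2, 0.4, -0.5]
grip_width: 0.0282
```

```bash
python3 - <<'E'
from h import *
st()
E
```

```text
t 4.75 tcp [0.5253 0.1101 0.3694] grasp [0.5276 0.1105 0.206 ] x [ 0.0141  0.0021 -0.9999] jaw yaw 3.75 F [-1.2253  0.4085 -0.4871] w 0.02817208273752148
```

Call:
{"method": "carry_out", "body": {
  "moves": [
    [-1.4, 0.3, -2, 0],
    [-1.4, 0.3, -3, 0],
    [0, 0, -4, 0],
    [0, 0, -3, 0],
    [0, 0, -1.5, 0],
    [0, 0, 0, 0]
  ]
}}

```text
time_s: 5.35
tool_pos: [0.4977, 0.1046, 0.2334]
tool_rot: [-9.0, 88.9, -6.0]
force: [-0.4, -0.1, -0.1]
grip_width: 0.028
```

Call:
{"method": "carry_out", "body": {
  "moves": [
    [0.0, 0.9, -0.8, 0],
    [0, 0, -0.8, 0],
    [0, 0, 0, 0],
    [0, 0, 0, 0]
  ]
}}

```text
time_s: 5.75
tool_pos: [0.4996, 0.1118, 0.2191]
tool_rot: [-7.1, 88.6, -4.3]
force: [0.2, 0.4, -0.4]
grip_width: 0.0278
```

Call:
{"method": "carry_out", "body": {
  "moves": [
    [0, 0, 0, 0],
    [0, 0, 0, 0],
    [0, 0, 0, 0],
    [0, 0, 0, 0],
    [0, 0, 2, 0],
    [0, 0, 4, 0],
    [0, 0, 4, 0],
    [0, 0, 0, 0]
  ],
  "hand": 4.0
}}

```text
time_s: 6.55
tool_pos: [0.4995, 0.1117, 0.3236]
tool_rot: [-7.4, 88.6, -4.6]
force: [1.8, -0.1, 0.2]
grip_width: 0.0402
```

```bash
python3 - <<'E'
from h import *
st()
a=viewer.read_camera("top"); b=viewer.read_camera("side")
cv2.imwrite("pics/raw_t2.png",a[...,::-1]);cv2.imwrite("pics/raw_s2.png",b[...,::-1])
c=lambda im,x,y:cv2.resize(im[y:y+80,x:x+80][...,::-1],None,fx=5,fy=5,interpolation=cv2.INTER_CUBIC)
cv2.imwrite("pics/t2.png",np.hstack([c(a,180,165),c(b,160,145)]))
E
```

```text
t 6.55 tcp [0.4995 0.1117 0.3236] grasp [0.5036 0.1114 0.1602] x [ 0.025  -0.002  -0.9997] jaw yaw 2.83 F [ 1.8341 -0.0607  0.1818] w 0.04018187290540776
```

View pics/t2.png

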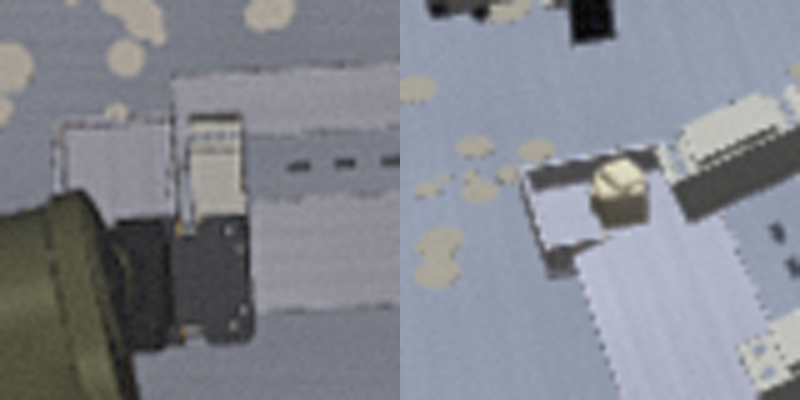

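The side crop shows the lump inside the tray at crop (620,190). The top view is blocked there by the arm. Now the relay.

Call:
{"method": "carry_out", "body": {
  "moves": [
    [-0.1, 4.2, 0, 0.03],
    [-0.2, 4.2, 0, 0.03],
    [-0.2, 4.2, 0, 0.03],
    [-0.2, 4.2, 0, 0.03],
    [-0.2, 4.2, 0, 0.02],
    [0, 4, 0, 0],
    [0, 0, 0, 0],
    [0, 0, 0, 0]
  ],
  "hand": 6
}}

```text
time_s: 7.45
tool_pos: [0.4826, 0.3667, 0.3041]
tool_rot: [-98.2, 89.2, -87.3]
force: [-0.3, -0.6, -0.9]
grip_width: 0.0602
```

```bash
python3 - <<'E'
from h import *
st()
E
```

```text
t 7.45 tcp [0.4826 0.3667 0.3041] grasp [0.4827 0.3643 0.1406] x [ 0.0007 -0.0146 -0.9999] jaw yaw 10.9 F [-0.2789 -0.6483 -0.9432] w 0.060220955721217
```

Call:
{"method": "carry_out", "body": {
  "moves": [
    [1.2, 0.1, -1.5, 0],
    [0, 0, -2.5, 0],
    [0, 0, -2, 0],
    [0, 0, -1, 0],
    [0, 0, 0, 0]
  ]
}}

```text
time_s: 7.95
tool_pos: [0.4949, 0.3612, 0.2272]
tool_rot: [-112.8, 88.7, -102.2]
force: [0.7, -0.3, -0.5]
grip_width: 0.0604
```

```bash
python3 - <<'E'
from h import *
st()
for n in("side",):shot(n,"s3",(140,80,240,180),6)
E
```

```text
t 7.95 tcp [0.4949 0.3612 0.2272] grasp [0.4942 0.3577 0.0637] x [-0.0046 -0.0214 -0.9998] jaw yaw 10.56 F [ 0.7211 -0.3095 -0.513 ] w 0.06035737782715896
```

View pics/s3.png

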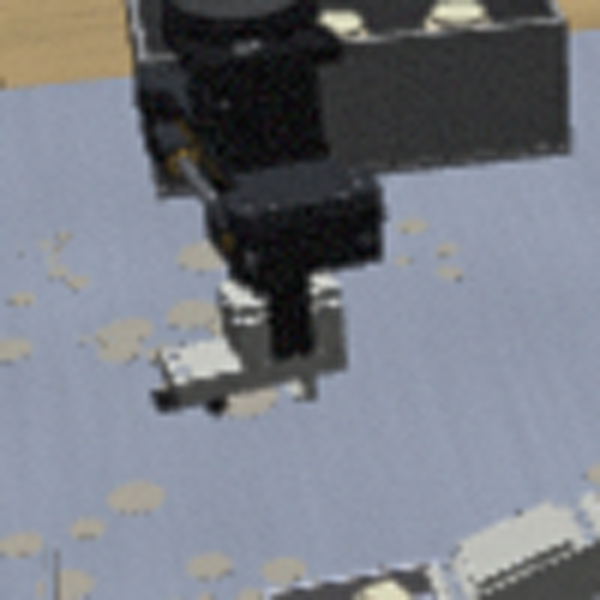

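The fingers straddle the tall part, with the near finger at crop (292,320) centred between the tall part's ends. I'll nudge +y and descend.

Call:
{"method": "carry_out", "body": {
  "moves": [
    [0.0, 0.6, -0.8, 0.0],
    [0, 0, -1.0, 0],
    [0, 0, -0.5, 0],
    [0, 0, 0, 0]
  ]
}}

```text
time_s: 8.4
tool_pos: [0.4962, 0.368, 0.2059]
tool_rot: [-101.6, 89.0, -91.1]
force: [-0.6, 0.3, 0.4]
grip_width: 0.0601
```

```bash
python3 - <<'E'
from h import *
st()
E
```

```text
t 8.4 tcp [0.4962 0.368  0.2059] grasp [0.4961 0.3651 0.0425] x [-0.0003 -0.0177 -0.9998] jaw yaw 10.52 F [-0.6305  0.2514  0.3773] w 0.06011253287996314
```

Call:
{"method": "carry_out", "body": {
  "moves": [
    [0, 0, -0.2, 0],
    [0, 0, 0, 0],
    [0, 0, 0, 0],
    [0, 0, 0, 0],
    [0, 0, 0, 0],
    [0, 0, 0, 0]
  ],
  "hand": 2.5,
  "force": 35
}}

```text
time_s: 9.0
tool_pos: [0.4963, 0.3683, 0.2045]
tool_rot: [-98.4, 89.0, -87.9]
force: [0.1, 0.5, -1.6]
grip_width: 0.0359
```

```bash
python3 - <<'E'
from h import *
st()
E
```

```text
t 9.0 tcp [0.4963 0.3683 0.2045] grasp [0.4964 0.3656 0.0411] x [ 0.0006 -0.0166 -0.9999] jaw yaw 10.53 F [ 0.0743  0.5118 -1.5516] w 0.03590002242840793
```

Call:
{"method": "carry_out", "body": {
  "moves": [
    [0, 0, 0.5, 0],
    [0, 0, 1.5, 0],
    [0, 0, 3, 0],
    [0, 0, 3, 0],
    [0, 0, 3, 0],
    [0, 0, 3, 0],
    [0, 0, 2, 0],
    [0, 0, 0, 0]
  ]
}}

```text
time_s: 9.8
tool_pos: [0.495, 0.3662, 0.3768]
tool_rot: [-94.7, 89.1, -84.2]
force: [0.8, 0.4, -1.0]
grip_width: 0.0357
```

Call:
{"method": "carry_out", "body": {
  "moves": [
    [0.6, -2, 0, -0.012],
    [1.1, -4, 0, -0.012],
    [1.1, -4, 0, -0.012],
    [1.1, -4, 0, -0.012],
    [1.1, -4, 0, -0.012],
    [1.1, -4, 0, -0.012],
    [1.1, -4, 0, -0.012],
    [1.1, -4, 0, -0.012],
    [1.1, -4, 0, -0.012],
    [0.6, -2.5, 0, -0.01],
    [0, 0, 0, 0],
    [0, 0, 0, 0]
  ]
}}

```text
time_s: 11.0
tool_pos: [0.5878, -0.0268, 0.3651]
tool_rot: [-131.4, 88.3, -128.6]
force: [0.9, 0.7, -1.3]
grip_width: 0.0358
```

```bash
python3 - <<'E'
from h import *
st()
f=lambda L,s,x,y:[(u/s+x,v/s+y) for u,v in L]
T=lambda L:f(L,6,185,170); S=lambda L:f(L,6,180,155)
print("top upper",onz("top",T([(265,132),(500,118)]),.0758)); print("top lower",onz("top",T([(270,212),(510,196)]),.0622))
print("side upper",onz("side",S([(362,155),(418,275)]),.0758)); print("side lower",onz("side",S([(272,203),(322,315)]),.0622))
E
```

```text
t 11.0 tcp [ 0.5878 -0.0268  0.3651] grasp [ 0.5847 -0.0306  0.2016] x [-0.0189 -0.0237 -0.9995] jaw yaw 2.85 F [ 0.8501  0.7321 -1.3145] w 0.035836031185682175
top upper [[ 0.5955  0.0264  0.0758]
 [ 0.6037 -0.101   0.0758]]
top lower [[ 0.5525  0.0239  0.0622]
 [ 0.5619 -0.1071  0.0622]]
side upper [[ 0.5987  0.0242  0.0758]
 [ 0.6024 -0.0619  0.0758]]
side lower [[ 0.5575  0.0177  0.0622]
 [ 0.5625 -0.0612  0.0622]]
```

Call:
{"method": "carry_out", "body": {
  "moves": [
    [1.0, -0.5, 0, 0.006],
    [1.0, -0.4, -1, 0.006],
    [0, 0, -2, 0],
    [0, 0, -2, 0],
    [0, 0, -1.2, 0],
    [0, 0, 0, 0],
    [0, 0, 0, 0]
  ]
}}

```text
time_s: 11.7
tool_pos: [0.611, -0.0307, 0.2965]
tool_rot: [-136.6, 88.2, -132.4]
force: [-0.3, -0.2, -2.4]
grip_width: 0.0362
```

```bash
python3 - <<'E'
from h import *
st()
shot("side","s4",(205,130,285,230),6)
E
```

```text
t 11.7 tcp [ 0.611  -0.0307  0.2965] grasp [ 0.6076 -0.0344  0.1331] x [-0.0206 -0.0226 -0.9995] jaw yaw 4.24 F [-0.3317 -0.2061 -2.422 ] w 0.03622965055182598
```

View pics/s4.png

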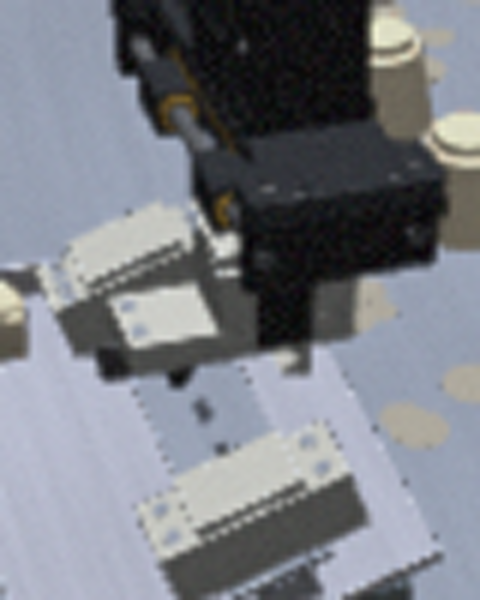

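Side view: the relay hangs level over the free stretch, with the lip leg's lower corner at crop (310,375), the toe at (280,360) and the foot at (105,372). I'll check the lip position by casting onto the relay's near face.

```bash
python3 - <<'E'
from h import *
o,M=st(); g=o["tool_pos"]+M[:,0]*env.grip_depth; a=np.radians(3.8); n=np.array([-np.sin(a),np.cos(a),0]); p0=g-.018*n
px=[(205+u/6,130+v/6) for u,v in [(310,375),(278,360),(358,332),(133,362)]]
P=onplane("side",px,p0,n); u=np.array([np.cos(a),np.sin(a),0])
for q,nm in zip(P,["leg bottom (29,-13.5)","toe tip (16,-12)","box +x bottom (48,0)","box -x bottom(-46,0)"]): print(nm,q,"rel grasp",((q-g)@u).round(4),(q-g)[2].round(4))
E
```

```text
t 11.75 tcp [ 0.6109 -0.0306  0.2967] grasp [ 0.6076 -0.0343  0.1332] x [-0.0206 -0.0224 -0.9995] jaw yaw 4.24 F [-0.4616 -0.7379 -1.6679] w 0.035962649704333785
leg bottom (29,-13.5) [ 0.6225 -0.0513  0.0897] rel grasp 0.0138 -0.0435
toe tip (16,-12) [ 0.6089 -0.0522  0.1005] rel grasp 0.0001 -0.0327
box +x bottom (48,0) [ 0.6427 -0.05    0.1069] rel grasp 0.0341 -0.0264
box -x bottom(-46,0) [ 0.5492 -0.0562  0.1133] rel grasp -0.0597 -0.02
```

Grasp sits at relay x≈14, and the box length measures 94 mm as it should. I'll back off 3 mm in x, then creep down on force.

Call:
{"method": "carry_out", "body": {
  "moves": [
    [-0.3, 0, -0.8, -0.01],
    [0, 0, -0.9, 0],
    [0, 0, -0.4, 0],
    [0, 0, 0, 0],
    [0, 0, 0, 0]
  ]
}}

```text
time_s: 12.25
tool_pos: [0.6084, -0.0305, 0.2761]
tool_rot: [-131.7, 88.4, -128.0]
force: [0.3, 0.3, -2.0]
grip_width: 0.0358
```

```bash
python3 - <<'E'
from h import *
st()
E
```

```text
t 12.25 tcp [ 0.6084 -0.0305  0.2761] grasp [ 0.6056 -0.0341  0.1127] x [-0.0169 -0.0216 -0.9996] jaw yaw 3.65 F [ 0.3381  0.2682 -1.9654] w 0.035842159768596615
```

Call:
{"method": "carry_out", "body": {
  "moves": [
    [-0.1, 0, -0.3, 0],
    [0, 0, -0.2, 0],
    [0, 0, 0, 0]
  ]
}}

```text
time_s: 12.55
tool_pos: [0.6075, -0.0306, 0.2713]
tool_rot: [-130.0, 88.5, -126.4]
force: [-0.1, -0.2, -2.1]
grip_width: 0.0355
```

Call:
{"method": "carry_out", "body": {
  "moves": [
    [0, 0, -0.2, 0],
    [0, 0, 0, 0]
  ]
}}

```text
time_s: 12.75
tool_pos: [0.6075, -0.0307, 0.2693]
tool_rot: [-129.6, 88.5, -125.9]
force: [-0.5, -0.9, -1.5]
grip_width: 0.0358
```

```bash
python3 - <<'E'
from h import *
st()
E
```

```text
t 12.75 tcp [ 0.6075 -0.0307  0.2693] grasp [ 0.605  -0.0342  0.1059] x [-0.0155 -0.0214 -0.9996] jaw yaw 3.63 F [-0.5038 -0.8961 -1.5016] w 0.035780161306147834
```

Tracking is exact; keep creeping.

Call:
{"method": "carry_out", "body": {
  "moves": [
    [0, 0, -0.1, 0],
    [0, 0, 0, 0]
  ]
}}

```text
time_s: 12.95
tool_pos: [0.6076, -0.0308, 0.2685]
tool_rot: [-129.3, 88.5, -125.6]
force: [-0.3, 0.4, -0.7]
grip_width: 0.0358
```

Call:
{"method": "carry_out", "body": {
  "moves": [
    [0, 0, -0.1, 0],
    [0, 0, 0, 0]
  ]
}}

```text
time_s: 13.15
tool_pos: [0.6078, -0.0308, 0.2682]
tool_rot: [-128.7, 88.5, -125.1]
force: [-2.1, -0.1, 0.1]
grip_width: 0.0357
```

Call:
{"method": "carry_out", "body": {
  "moves": [
    [0, 0, -0.1, 0],
    [0, 0, 0, 0]
  ]
}}

```text
time_s: 13.35
tool_pos: [0.6078, -0.0309, 0.2681]
tool_rot: [-128.7, 88.5, -125.1]
force: [-2.1, 0.8, 2.2]
grip_width: 0.036
```

Contact came at the height expected for underside or clip on the rail (toe-on-rail would have been 12 mm higher). Now slide −x with light down pressure.

Call:
{"method": "carry_out", "body": {
  "moves": [
    [-0.2, 0, -0.03, 0],
    [-0.2, 0, -0.03, 0],
    [0, 0, 0, 0]
  ]
}}

```text
time_s: 13.65
tool_pos: [0.6037, -0.0309, 0.2672]
tool_rot: [-126.4, 88.6, -122.7]
force: [0.5, -0.7, -0.0]
grip_width: 0.0357
```

Call:
{"method": "carry_out", "body": {
  "moves": [
    [-0.2, 0, -0.05, 0],
    [0, 0, 0, 0]
  ]
}}

```text
time_s: 13.85
tool_pos: [0.6016, -0.0309, 0.2667]
tool_rot: [-125.2, 88.6, -121.6]
force: [-0.6, -0.6, 1.1]
grip_width: 0.0362
```

```bash
python3 - <<'E'
from h import *
st()
E
```

```text
t 13.85 tcp [ 0.6016 -0.0309  0.2667] grasp [ 0.5995 -0.0344  0.1032] x [-0.013  -0.0212 -0.9997] jaw yaw 3.63 F [-0.5891 -0.5975  1.0854] w 0.036227461495606836
```

Call:
{"method": "carry_out", "body": {
  "moves": [
    [-0.2, 0, -0.05, 0],
    [0, 0, 0, 0]
  ]
}}

```text
time_s: 14.05
tool_pos: [0.6001, -0.0309, 0.2667]
tool_rot: [-120.4, 88.6, -116.8]
force: [0.2, 0.0, -0.5]
grip_width: 0.0359
```

Call:
{"method": "carry_out", "body": {
  "moves": [
    [-0.2, 0, -0.05, 0],
    [0, 0, 0, 0]
  ]
}}

```text
time_s: 14.25
tool_pos: [0.5985, -0.0309, 0.2667]
tool_rot: [-115.5, 88.7, -111.9]
force: [-0.2, -0.7, 0.6]
grip_width: 0.0355
```

Call:
{"method": "carry_out", "body": {
  "moves": [
    [-0.15, 0, -0.03, 0],
    [0, 0, 0, 0]
  ]
}}

```text
time_s: 14.45
tool_pos: [0.5972, -0.0308, 0.2667]
tool_rot: [-112.1, 88.7, -108.5]
force: [-0.0, 0.7, 1.5]
grip_width: 0.036
```

Height now constant at 0.2667, so the underside is sliding on the rail's upper corner (0.0757 vs 0.0758 expected). Keep pulling.

Call:
{"method": "carry_out", "body": {
  "moves": [
    [-0.2, 0, -0.03, 0],
    [0, 0, 0, 0]
  ]
}}

```text
time_s: 14.65
tool_pos: [0.5954, -0.0308, 0.2666]
tool_rot: [-108.8, 88.7, -105.2]
force: [-0.4, 0.9, 1.0]
grip_width: 0.0357
```

Call:
{"method": "carry_out", "body": {
  "moves": [
    [-0.15, 0, -0.02, 0],
    [0, 0, 0, 0]
  ]
}}

```text
time_s: 14.85
tool_pos: [0.5946, -0.0308, 0.2666]
tool_rot: [-99.7, 88.8, -96.1]
force: [1.7, 0.4, -0.3]
grip_width: 0.0361
```

Call:
{"method": "carry_out", "body": {
  "moves": [
    [-0.15, 0, -0.02, 0],
    [0, 0, 0, 0]
  ]
}}

```text
time_s: 15.05
tool_pos: [0.5939, -0.0307, 0.2666]
tool_rot: [-90.5, 88.7, -86.9]
force: [2.3, 0.1, -0.5]
grip_width: 0.0362
```

```bash
python3 - <<'E'
from h import *
st()
E
```

```text
t 15.05 tcp [ 0.5939 -0.0307  0.2666] grasp [ 0.5941 -0.0343  0.1031] x [ 0.0012 -0.0218 -0.9998] jaw yaw 3.65 F [ 2.2825  0.086  -0.4722] w 0.03615732333778608
```

Positive Fx and a slight tilt-back show the leg is against the rail edge: hooked. Release, then rise.

Call:
{"method": "carry_out", "body": {
  "moves": [
    [0, 0, 0, 0],
    [0, 0, 0, 0],
    [0, 0, 0, 0],
    [0, 0, 0, 0]
  ],
  "hand": 5
}}

```text
time_s: 15.45
tool_pos: [0.5912, -0.0308, 0.2647]
tool_rot: [-115.8, 88.7, -112.2]
force: [-0.3, 0.8, -0.1]
grip_width: 0.049
```

Call:
{"method": "carry_out", "body": {
  "moves": [
    [0, 0, 1, 0],
    [0, 0, 2, 0],
    [0, 0, 3, 0],
    [0, 0, 3, 0],
    [0, 0, 0, 0]
  ],
  "hand": 5
}}

```text
time_s: 15.95
tool_pos: [0.5897, -0.0311, 0.3589]
tool_rot: [-124.7, 88.5, -121.1]
force: [1.3, 0.4, 1.1]
grip_width: 0.05
```

```bash
python3 - <<'E'
from h import *
st()
shot("side","s5",(195,130,275,230),6)
E
```

```text
t 15.95 tcp [ 0.5897 -0.0311  0.3589] grasp [ 0.5875 -0.0348  0.1954] x [-0.0134 -0.0221 -0.9997] jaw yaw 3.6 F [1.2542 0.3869 1.1295] w 0.0500045883134291
```

View pics/s5.png

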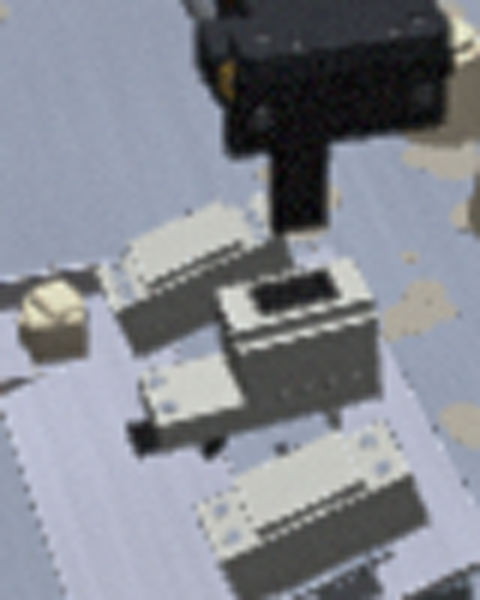

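The relay rests hooked in the free stretch with its foot still up (ledge at crop (190,390)), and the lump is in the tray at crop (55,320). Now press the ledge with closed fingers.

Call:
{"method": "carry_out", "body": {
  "moves": [
    [-2, -0.1, 0, 0],
    [-2, -0.1, 0, 0],
    [-0.7, 0, -1, 0],
    [0, 0, -2, 0],
    [0, 0, -1.6, 0],
    [0, 0, 0, 0],
    [0, 0, 0, 0]
  ],
  "hand": 0
}}

```text
time_s: 16.7
tool_pos: [0.5377, -0.0329, 0.3063]
tool_rot: [-140.3, 88.2, -136.7]
force: [-0.9, -0.4, -0.1]
grip_width: 0.0037
```

```bash
python3 - <<'E'
from h import *
st()
E
```

```text
t 16.7 tcp [ 0.5377 -0.0329  0.3063] grasp [ 0.5338 -0.0365  0.1429] x [-0.0235 -0.0221 -0.9995] jaw yaw 3.61 F [-0.9376 -0.403  -0.0711] w 0.0037308677950752007
```

Call:
{"method": "carry_out", "body": {
  "moves": [
    [0.6, 0, -0.8, 0],
    [0, 0, -0.8, 0],
    [0, 0, -0.8, 0],
    [0, 0, 0, 0]
  ]
}}

```text
time_s: 17.1
tool_pos: [0.5449, -0.0328, 0.2815]
tool_rot: [-138.2, 88.2, -134.5]
force: [-0.1, 0.3, 0.4]
grip_width: 0.0006
```

Call:
{"method": "carry_out", "body": {
  "moves": [
    [0, 0, -0.4, 0],
    [0, 0, -0.3, 0],
    [0, 0, -0.3, 0]
  ]
}}

```text
time_s: 17.4
tool_pos: [0.5453, -0.0328, 0.2712]
tool_rot: [-136.9, 88.3, -133.3]
force: [0.0, 0.1, -0.0]
grip_width: 0.0004
```

```bash
python3 - <<'E'
from h import *
st()
E
```

```text
t 17.4 tcp [ 0.5453 -0.0328  0.2712] grasp [ 0.5418 -0.0365  0.1078] x [-0.0209 -0.0222 -0.9995] jaw yaw 3.62 F [ 0.0246  0.098  -0.0148] w 0.0004078797623857819
```

Call:
{"method": "carry_out", "body": {
  "moves": [
    [-0.1, 0, -0.3, 0],
    [0, 0, -0.3, 0]
  ]
}}

```text
time_s: 17.6
tool_pos: [0.5442, -0.033, 0.2658]
tool_rot: [-137.4, 88.3, -133.8]
force: [-4.3, -0.4, 11.1]
grip_width: 0.0001
```

Call:
{"method": "carry_out", "body": {
  "moves": [
    [0, 0, -0.3, 0],
    [0, 0, -0.3, 0]
  ]
}}

```text
time_s: 17.8
tool_pos: [0.5442, -0.033, 0.2595]
tool_rot: [-136.9, 88.3, -133.3]
force: [-0.2, -0.1, 0.5]
grip_width: 0.0002
```

Call:
{"method": "carry_out", "body": {
  "moves": [
    [0, 0, -0.2, 0],
    [0, 0, -0.2, 0]
  ]
}}

```text
time_s: 18.0
tool_pos: [0.5443, -0.0332, 0.2574]
tool_rot: [-139.5, 88.3, -135.9]
force: [-8.3, 0.6, 24.3]
grip_width: 0.0007
```

An 11 N peak, then a drop, then a hard stop at 24 N at TCP 0.257 (0.255 expected if seated): it looks snapped. Retreat and look.

Call:
{"method": "carry_out", "body": {
  "moves": [
    [0, 0, 1, 0],
    [-0.5, 0, 3, 0],
    [-2, 0, 4, 0],
    [-3, 0, 4, 0],
    [-2, 0, 2, 0],
    [0, 0, 0, 0],
    [0, 0, 0, 0]
  ]
}}

```text
time_s: 18.7
tool_pos: [0.4667, -0.0332, 0.4019]
tool_rot: [-136.1, 88.4, -132.5]
force: [0.7, 0.5, 0.1]
grip_width: 0.0007
```

```bash
python3 - <<'E'
from h import *
st()
a=viewer.read_camera("side");b=viewer.read_camera("top")
for n,i in(("s6",a),("t6",b)):cv2.imwrite(f"pics/raw_{n}.png",i[...,::-1])
c=lambda im,x,y:cv2.resize(im[y:y+100,x:x+80][...,::-1],None,fx=5,fy=5,interpolation=cv2.INTER_CUBIC)
cv2.imwrite("pics/s6.png",np.hstack([c(a,190,145),c(b,210,150)]))
E
```

```text
t 18.7 tcp [ 0.4667 -0.0332  0.4019] grasp [ 0.4635 -0.0367  0.2385] x [-0.0194 -0.0212 -0.9996] jaw yaw 3.6 F [0.7168 0.4943 0.1314] w 0.0007379528005950154
```

View pics/s6.png

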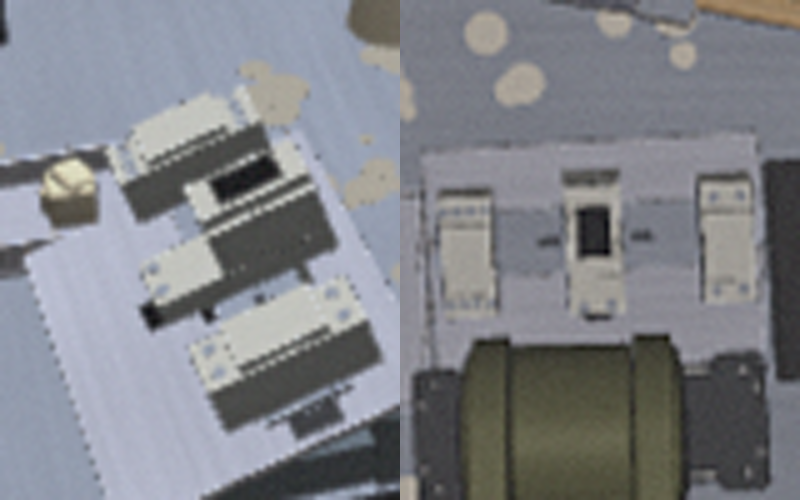

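Both crops show the relay parallel to the modules, centred and square, with the lump in the tray. One numeric flatness check by projecting the nominal seated corners and comparing with the pixels.

```bash
python3 - <<'E'
from h import *
a=np.radians(18);y=np.radians(3.6)
Rr=Rn.from_euler('z',y).as_matrix()@Rn.from_euler('y',-a).as_matrix()
O=np.array([.5857,-.036,.05])
def W(tilt):
    Rt=Rr@Rn.from_euler('y',tilt).as_matrix(); piv=O+Rr@[.022,0,.02]
    return [piv+Rt@(np.array(p)/1e3-[.023,0,0]) for p in [(-46,-18,0),(48,-18,0),(-46,18,16),(-10,-18,16),(48,-15,50)]]
for t in(0,.1,.3):
    P=proj("side",W(t)); print(t,((P-[190,145])*5).round(0).tolist(), "slope",np.degrees(np.arctan2(*(P[1]-P[0])[::-1])).round(1))
print("seen (165,327)(338,248)(140,265)(222,283)(305,170)  slope",np.degrees(np.arctan2(248-327,338-165)).round(1))
E
```

```text
0 [[164.0, 328.0], [339.0, 247.0], [135.0, 262.0], [220.0, 274.0], [307.0, 170.0]] slope -24.8
0.1 [[160.0, 318.0], [340.0, 251.0], [133.0, 250.0], [222.0, 268.0], [318.0, 170.0]] slope -20.5
0.3 [[155.0, 297.0], [341.0, 258.0], [135.0, 227.0], [226.0, 256.0], [339.0, 173.0]] slope -11.7
seen (165,327)(338,248)(140,265)(222,283)(305,170)  slope -24.5
```

Matches the flat seated pose to about 1 px. Hand in.

```bash
python3 - <<'E'
from h import *
st(); print(env.sign_off())
E
```

```text
t 18.8 tcp [ 0.4669 -0.0332  0.401 ] grasp [ 0.4633 -0.0369  0.2376] x [-0.0217 -0.0222 -0.9995] jaw yaw 3.58 F [-0.0628  0.2987 -0.8039] w 0.0005931913363352926
the job is handed in; nothing more can be done
None
```

I put the lump in the scrap tray, hooked the relay's lip under the rail's upper edge and pressed its foot end down until it seated. I handed the job in at 18.8 s, with the arm clear of everything; sign-off gives no verdict.

- **Snap:** the push force peaked at about 11 N and fell to 0.5 N. It then met a hard stop at 24 N, near the height I expected for a seated relay.
- **Flatness:** the last side picture shows the relay's bottom edge at −24.5°, against −24.8° predicted for lying flat. A 0.1 rad tilt would have shown −20.5°. The bottom and far-top corners matched to about 1 px at full resolution. One ledge corner was off by about 2 px, which I put down to reading it by eye.
- **Position:** in the last pictures the relay is in the free stretch, about square with the fitted modules, and the lump is in the tray.
- **Not checked:** the clip tooth can't be seen under the rail, so its position rests on the force drop and the flat pose. I did not measure the cups and oil bottle again at the end; no move went near them, and no unexpected contact showed in the force readings.
- **Disagreements:** the two cameras differed by 2–4 mm on the rail edge, which I settled by feeling for contact. The tool also picked up about 1–2° of tilt during the moves, which stayed within the hooking tolerance.

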